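# Open a tight telescoping cartridge tin in its hold-down bracket

### The arm

A 7-joint arm with a two-finger parallel gripper is mounted at the origin on the work surface. World frame = base frame: x ahead of the robot, y to its left, z up, the work surface at z = 0. Lengths are in m, angles in rad, forces in N, time in s.
With the tool pointing down it reaches from about 0.4 to 0.85 m from the base axis. Payload 10.4 kg.
Tool frame: the origin (TCP) lies midway between the tips of the shut fingers; the grasp point (between the pads) lies 19 mm behind it; z points along the fingers, x is the direction in which the jaws open and shut, and the axes are right-handed (so a half turn about z gives the same grasp; the last joint's range is limited). The gripper opens to 85 mm and grips with 20 to 120 N. Pads are 22 mm wide; open, the fingers measure 114 mm over their backs; the gripper's body (76 mm by 85 mm) begins 54 mm behind the grasp point. The pads swing forward as they close: fully open they stand 13 mm farther back than shut.
Start: joints at [-0.023, 0.332, -0.065, 1.46, 0.022, 1.35, -0.088], TCP at [0.625, 0, 0.231] pointing down, gripper open.
Joint ranges: [-2.6, 2.6], [-0.5, 2.12], [-1.47, 1.34], [0.16, 2.42], [-1.27, 4.41], [0.06, 2.06], [-2.6, 2.6]. Speed limits (rad/s): [2.22, 2.22, 2.79, 2.79, 3.14, 3.14, 3.14].

### API

Orientations are given as a unit quaternion [x, y, z, w].
In Python, from workcell import telemetry, eyes, order gives the robot as it stands.
- The arm moves only by the tool servo_tool, never from a script. Its argument "deltas" is a list of rows, each a list of 3 entries, a list of its own where there are three numbers: the shift along the tool's x, y, z in cm, then the turn about the tool's z in rad, then the finger opening in cm, from 0 to 8.54. A call has 1 to 12 rows; each row shifts and turns the pose as measured when the row begins, along the tool's axes as they then stand; what a row does not reach is not made up. A row lasts 1/12 s, in which the tool goes at most 41.7 mm and 7.16 degrees, less where a joint would pass 70% of its speed; a pose out of reach is approached as far as the arm can. A call is refused whole if a number of a shift passes 4.17 or a number of a turn 0.125, either way. A call with a gripper value outside its range is refused whole. The fingers move at their own pace and stop on an object; "force" is the grip in N (left out, the last holds). Time passes only in rows, so rows that do not move let the fingers close. It gives the time, the measured TCP pose, the force and the opening at its end, in the units of the state.
- telemetry.get_obs(): the state, without advancing time (a new reading comes with each control period).
- eyes.camera(name): name is "scene" or "side" or "wrist"; returns (picture, depth): 400x640x3 uint8, blue, green, red; 400x640 float32, m along the optical axis (not along the pixel's ray), 0 where there is no reading.
- eyes.calibration(name): a dict with "fx", "fy", "cx", "cy" (pixels), "distortion" ([k1, k2, p1, p2, k3] as OpenCV has them; the pictures are not rectified), "rvec" (rotation vector, rad) and "tvec" (3), from world to camera coordinates, as OpenCV has them. Camera axes: x right, y down, z forward; pixel columns grow to the right and rows downward; lengths in m; the calibration is good to about 2 mm. A picture is of the moment at which its call begins: read the wrist's pose just before it. calibration takes no time and is no camera call; for the wrist camera it gives the pose at the moment of the call.
- order.hand_in(): hands the job in, once; it reports no verdict.
The state is a dict: "clock": time; "joint_pos": joint angles; "joint_velocities": joint speeds; "tau": joint torques, N m; "position": TCP position; "ee_rot": TCP orientation; "ft_force": force on the tool from outside, world axes, zero at the start; "torque": the same for the moment, N m; "grip_width": opening from 0.0 (shut) to 1.0 (fully open).
Only numpy, scipy, OpenCV 4.12 (cv2) and the standard library are available. Lean on these libraries where they do the work, as an engineer would, in place of code of your own. Each camera call takes 0.05 s, during which the arm holds its last target. There are 200 camera calls.

### The job

The deep lid of the square steel tin fits so tightly that the tin comes up with it, so first slide the tin along the liner, never lifting it and with its lid on, into the low hold-down bracket until its foot is fully home against the stop under both lips. Then draw the lid straight up and off by its handle and set it down gently, upright with its open side down, in the middle of the cork pad and let go. Leave the tin home in the bracket, keep lid and tin upright throughout, and do not disturb the other things on the liner.

Things in the scene. Friction and masses are not known exactly. Their poses are not given: they have to be found in the camera images.
- base: The steel tin below its lid, loose on the liner (3 mm above the table), 0.45 kg. Flat foot plate 150 (x) x 110 (y) x 6 mm; origin at the centre of its underside, z up; the +x end goes into the bracket first. The tin stands at x = +25, y = 0 mm: case 66 x 66 mm up to z = 24, then a 58 x 58 mm sleeve up to z = 86, under the lid. It starts 180 to 230 mm short of home, roughly in line.
- box_heel (a point): Centre of the outer (pushing) face of the heel, an upright plate at the -x end of the tin's foot, 90 mm wide (y), 5 mm thick, its top 31 mm above the foot's underside. This point is at (-75, 0, 18) mm in base; axes as base.
- lid: Steel lid 66 x 66 mm, skirt 60 mm deep, 0.15 kg. Origin at the centre of its open lower rim, z up; flat top at z = 63 mm, top of the handle at z = 99 mm. Seated, its origin lies at (25, 0, 26) mm in base with axes parallel; it is clear of the sleeve after rising 60 mm. Four springs in the sleeve grip it: about 12 to 17 N to draw it off, more than the tin weighs.
- lid_handle (a point): Centre of the handle's bar on top of the lid, 92 mm above the lid's rim and 29 mm above its flat top; axes as lid. The bar is 12 mm thick (x), 60 mm long (y) and 14 mm high, with a 22 mm high gap below it.
- bracket: Fixed aluminium bracket on the liner; the tin is home when base coincides with it. +x: sliding-in direction, mouth at -x. Side rails 114 mm apart inside, x = -30 to 75 mm, with lips reaching 12 mm inward over the foot, 8.5 to 13.5 mm above the liner; a lead-in splayed about 20 mm outward each side from x = -30 back to -63 mm; stop bar with its face at x = 75 mm.
- pad: Square cork pad, 160 x 160 x 5 mm, fixed on the liner, origin at the centre of its underside (the liner's surface, 3 mm above the table). On either the left or the right side.
- flush_plate: Bystander: square chrome flush plate 150 x 150 x 13 mm lying flat, on the side where the pad is not.
- trap: Bystander: white plastic bottle trap standing upright, 80 mm wide, 170 mm tall, at the far left. Origin at the centre of its underside.
- cartridge: Bystander: stainless mixer cartridge, 45 mm across and 82 mm tall, standing at the far side. Origin under its centre.
- pliers: Bystander: blue-handled pliers, 190 mm long, 14 mm high, lying at the near left. Origin at the pivot's underside.
- elbow: Bystander: brass pipe elbow, about 80 x 80 x 38 mm, lying at the far right. Origin under the corner.
- tape: Bystander: roll of white sealing tape 56 mm across, 16 mm high, lying at the outer right. Origin under its centre.
- dish: Bystander: fixed ceramic dish with a hinged lid, 75 x 110 mm, 43 mm high plus a knob, at the far right. Origin under its centre.
Things that resemble listed ones, but are neither listed nor needed, are in the scene too. Of the things that look like the pad, the larger one is meant. Leave any yellow look-alike of the lid alone.

How it is judged:
By the outcome, as a careful person would: the job done as asked, in the order asked, and still so for the second after the job is handed in, with the robot touching nothing.
It also fails if it takes over 61 s, if anything falls off the work surface, if the arm or the gripper's body presses on something with over 40 N, if the wrist force passes 120 N, or if a joint passes its speed limit or range.

## Working session

There is one attempt and no reset: what is moved stays moved. The work goes in short steps, Python scripts to look and compute and a tool call to move; the robot and the scene stay as the last step left them, time stands still between calls to the robot, and variables do not carry over. Pictures are saved under pics/ and viewed, about 8 in all and at most 12, crops included, and the job is handed in when it is done.

Besides the shell and the picture viewer there is one more tool, called after "Request:" as a command line: name --argument value ..., lists and objects as JSON in quotes. servo_tool: Moves the arm, as the interface text tells. Its arguments: {"type":"object","properties":{"deltas":{"type":"array"},"force":{"type":"number"}},"required":["deltas"]}

```bash
mkdir -p pics
cat > h.py <<'E'
import numpy as np, cv2
from workcell import telemetry, eyes, order
def cal(n):
    c=eyes.calibration(n); K=np.array([[c['fx'],0,c['cx']],[0,c['fy'],c['cy']],[0,0,1.]])
    R=cv2.Rodrigues(np.array(c['rvec'],float))[0]; return K,np.array(c['distortion'],float),R,np.array(c['tvec'],float).ravel()
def cloud(n,c,d):
    K,D,R,t=c; h,w=d.shape; u,v=np.meshgrid(np.arange(w),np.arange(h))
    p=cv2.undistortPoints(np.stack([u,v],-1).reshape(-1,1,2).astype(float),K,D).reshape(h,w,2)
    P=np.dstack([p*d[...,None],d]); W=(P-t)@R; W[d<=0]=np.nan; return W
def ray(c,uv,z):
    K,D,R,t=c; p=cv2.undistortPoints(np.array(uv,float).reshape(-1,1,2),K,D).reshape(-1,2)
    o=-R.T@t; d=np.c_[p,np.ones(len(p))]@R; return o+d*((z-o[2])/d[:,2])[:,None]
def proj(c,P):
    K,D,R,t=c; return cv2.projectPoints(np.array(P,float).reshape(-1,1,3),cv2.Rodrigues(R)[0],t,K,D)[0].reshape(-1,2)
def snap(n,tag):
    c=cal(n); im,d=eyes.camera(n); cv2.imwrite(f'pics/{tag}.png',im); np.savez(f'pics/{tag}.npz',d=d,K=c[0],D=c[1],R=c[2],t=c[3],im=im); return c,im,d
def load(tag):
    z=np.load(f'pics/{tag}.npz'); return (z['K'],z['D'],z['R'],z['t']),z['im'],z['d']
E
python3 - <<'E'
from h import *
for n in ('scene','side','wrist'):
    c,im,d=snap(n,n+'0'); print(n,-c[2].T@c[3],c[2][2])
o=telemetry.get_obs(); print(o)
E
```

```text
scene [ 1.06189257 -0.71187201  1.04462344] [-0.45103751  0.52320517 -0.72306397]
side [-0.40695501 -1.12139552  0.9005071 ] [ 0.57005185  0.65832084 -0.49158372]
wrist [0.62533059 0.08160657 0.37310647] [-0.00163611 -0.31489756 -0.94912426]
{'clock': 0.15, 'joint_pos': array([-0.02261555,  0.33273363, -0.06471023,  1.46075433,  0.02159677,
        1.34991288, -0.08845688]), 'joint_velocities': array([-0.00111499, -0.00284317,  0.00065697, -0.00191102,  0.00112678,
        0.00080028,  0.00058709]), 'tau': array([ 1.13752249e-03, -6.25829744e+01,  4.95374459e-02, -3.91853535e+01,
        1.63436425e-02,  7.44175835e-03, -2.63868424e-05]), 'position': array([6.24707314e-01, 1.63009564e-05, 2.30691574e-01]), 'ee_rot': array([ 9.99999844e-01,  4.23388655e-05, -5.56080683e-04,  2.10906680e-05]), 'ft_force': array([-0.06296455,  0.45598745, -0.12439991]), 'torque': array([ 0.02492449,  0.01158367, -0.02254272]), 'grip_width': 1.0005235221843987}
```

View pics/scene0.png

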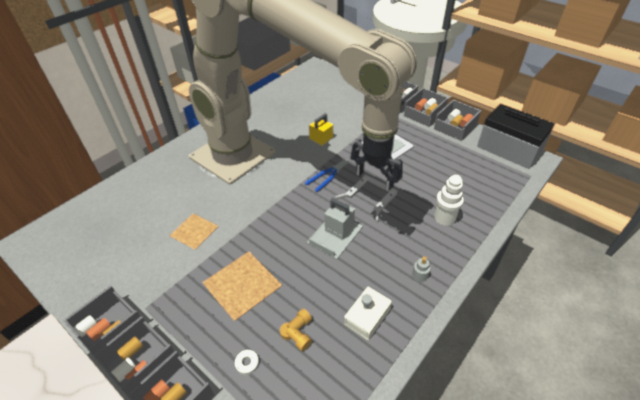

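View pics/side0.png

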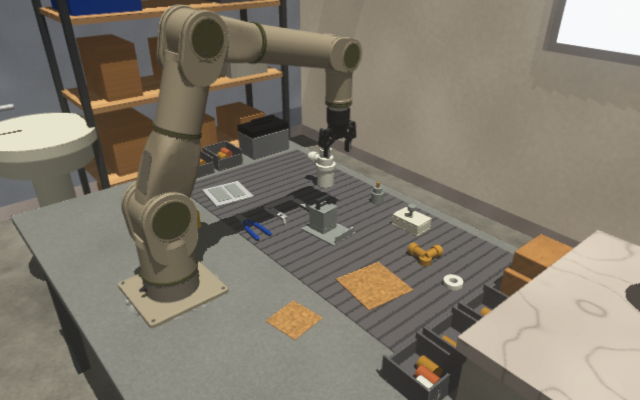

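Scene view: the tin with its grey lid is at (340,222), the large cork pad at (242,284), and the small look-alike pad off the liner at (195,231). The yellow lid look-alike is at (320,130) and the flush plate at (397,147). In the side view the tin is at (323,218) and the pad at (374,285). The bracket isn't clear yet: there are light bits at (350,192) and (380,210).

Run:
```python
from h import *
c,im,d=load('scene0'); w=load('wrist0')[1]
a=cv2.resize(im[130:270,270:470],(800,560),interpolation=cv2.INTER_CUBIC); cv2.imwrite('pics/crop1.png',a)
for tag,pts in (('scene0',[(340,222),(344,205),(320,250),(242,284),(350,192),(380,210),(320,230),(397,147),(448,222)]),('wrist0',[(320,200),(100,200),(540,200),(320,50),(320,350)])):
    c,im,d=load(tag); W=cloud(0,c,d)
    for u,v in pts: print(tag,u,v,W[v,u].round(3))
```

```text
scene0 340 222 [ 0.56  -0.061  0.082]
scene0 344 205 [ 0.552 -0.033  0.126]
scene0 320 250 [ 0.541 -0.132  0.003]
scene0 242 284 [ 0.449 -0.362  0.004]
scene0 350 192 [0.472 0.105 0.02 ]
scene0 380 210 [0.592 0.108 0.012]
scene0 320 230 [ 0.495 -0.077  0.009]
scene0 397 147 [0.461 0.405 0.015]
scene0 448 222 [0.788 0.191 0.023]
wrist0 320 200 [ 0.624 -0.044  0.004]
wrist0 100 200 [ 0.377 -0.044  0.003]
wrist0 540 200 [ 0.816 -0.016  0.084]
wrist0 320 50 [0.624 0.11  0.003]
wrist0 320 350 [ 0.623 -0.249  0.003]
```

View pics/crop1.png

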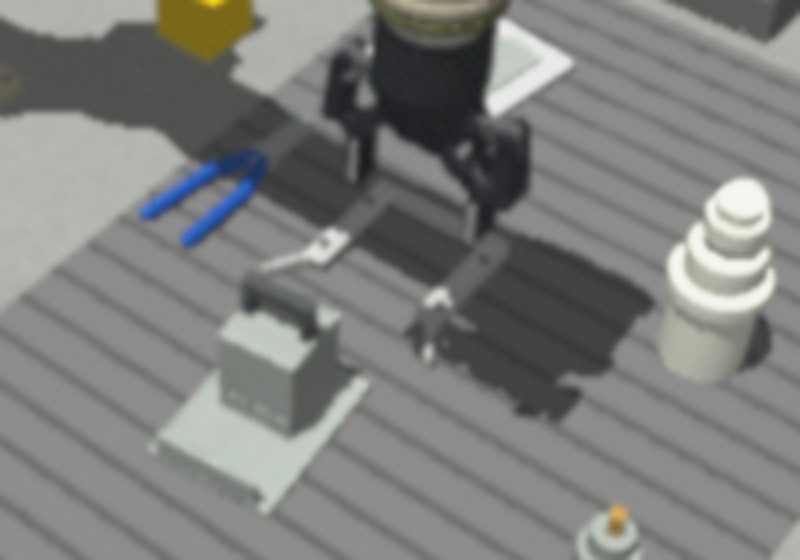

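View pics/wrist0.png

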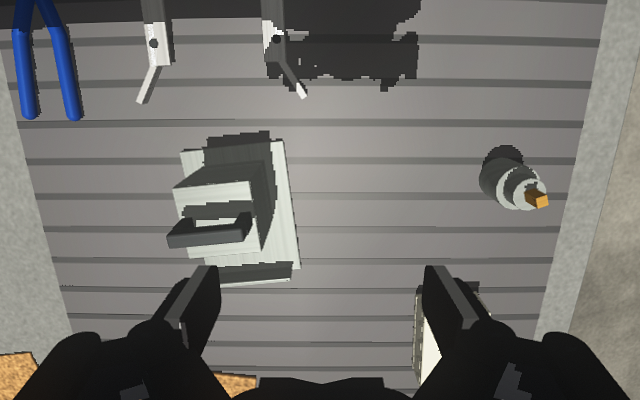

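Crop: the tin's heel faces -y (image left-front). The bracket mouth has splayed lead-ins at (285,260) and (430,320), and its rails run back under the gripper, so it slides toward world +y. Wrist view: tin and lid at (225,210), lead-ins at (150,85) and (290,75). I'll move up and back to see both tin and bracket.

Request:
servo_tool --deltas '[[[-2,-2.5,-2],0,8.5],[[-2,-2.5,-2],0,8.5],[[-2,-2.5,-2],0,8.5],[[-1,-3,-2],0,8.5],[[0,-3,-2],0,8.5],[[0,0,0],0,8.5],[[0,0,0],0,8.5]]'

```text
clock: 0.73
position: [0.5502, 0.1384, 0.331]
ee_rot: [1.0, -0.002, -0.004, 0.001]
ft_force: [-0.3, -0.8, -0.5]
grip_width: 0.997
```

Run:
```python
from h import *
snap('wrist','wrist1'); print(telemetry.get_obs()['position'],telemetry.get_obs()['clock'])
snap('scene','scene1');snap('side','side1')
```

```text
[0.55019055 0.13904005 0.33119805] 0.7833
```

View pics/wrist1.png

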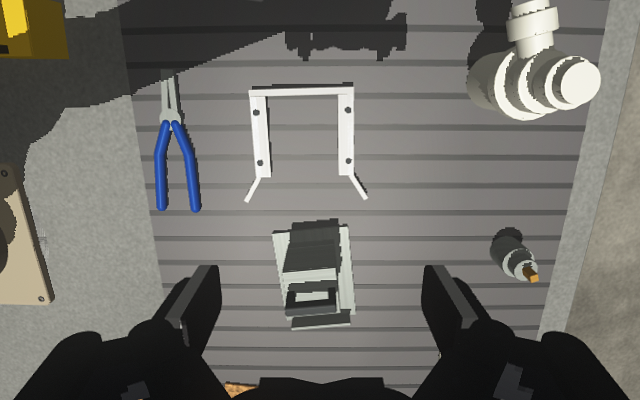

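The bracket is clear, with its stop bar along (250,90)–(353,86), rails to (262,175) and (347,175), and mouth toward the tin. The tin's foot spans x 273–355, y 225–328. Now fitting poses from the clouds.

```bash
cat > fit.py <<'E'
from h import *
def rect(P,name):
    r=cv2.minAreaRect(P[:,:2].astype(np.float32)*1000); print(name,len(P),'c',np.round(r[0],1),'sz',np.round(r[1],1),'ang',round(r[2],2),'zmed',round(np.median(P[:,2])*1000,1))
def sel(W,b,z):
    m=(W[...,0]>b[0])&(W[...,0]<b[1])&(W[...,1]>b[2])&(W[...,1]<b[3])&(W[...,2]>z[0])&(W[...,2]<z[1]); return W[m]
E
python3 - <<'E'
from fit import *
for t in ('wrist0','wrist1','scene1','side1'):
    c,im,d=load(t); W=cloud(0,c,d); T=(.45,.66,-.16,.06); B=(.42,.65,.07,.29)
    for nm,b,z in (('foot',T,(.007,.012)),('heelTop',T,(.030,.037)),('lidtop',T,(.088,.096)),('handle',T,(.118,.135)),('brkt',B,(.008,.03)),('pad',(.3,.62,-.5,-.22),(.0065,.011))):
        P=sel(W,b,z)
        if len(P)>20: rect(P,t+' '+nm)
# bracket by pixels in wrist1 and triangulated with wrist at z=.0165
c,im,d=load('wrist1'); W=cloud(0,c,d)
for u,v in [(255,112),(347,109),(260,162),(347,158),(300,90),(262,175),(347,174)]: print((u,v),(W[v,u]*1000).round(1),(ray(c,[(u,v)],.0165)*1000).round(1))
E
```

```text
wrist0 foot 5626 c [538.5 -57. ] sz [110.8 150.4] ang 6.14 zmed 8.8
wrist0 heelTop 574 c [545.  -65.3] sz [ 78.6 134.4] ang 6.17 zmed 33.5
wrist0 lidtop 4102 c [536.2 -32.4] sz [66.8 66.7] ang 6.2 zmed 91.8
wrist0 handle 1416 c [536.1 -32.2] sz [60.4 12.7] ang 6.74 zmed 127.5
wrist0 brkt 3426 c [527.5 111.9] sz [ 83.8 163.1] ang 89.99 zmed 16.4
wrist0 pad 541 c [ 454.8 -307.1] sz [165.7  43.6] ang 3.82 zmed 7.6
wrist1 foot 2504 c [538.2 -57.1] sz [108.8 151. ] ang 6.04 zmed 8.7
wrist1 heelTop 323 c [538.1 -65.3] sz [ 87.7 134.5] ang 6.56 zmed 33.1
wrist1 lidtop 1595 c [535.7 -32.8] sz [64.9 68. ] ang 6.12 zmed 91.7
wrist1 handle 655 c [535.7 -32.5] sz [59.  13.5] ang 7.11 zmed 127.2
wrist1 brkt 3471 c [526.9 140.9] sz [160.3 141.7] ang 0.03 zmed 16.6
wrist1 pad 209 c [ 403.2 -276.4] sz [49.8 31.9] ang 28.65 zmed 7.5
scene1 foot 596 c [554.2 -51.9] sz [206.2 215.5] ang 1.51 zmed 9.0
scene1 heelTop 91 c [534.8 -72.9] sz [ 86.8 128.5] ang 11.17 zmed 33.0
scene1 lidtop 262 c [536.7 -33.6] sz [66.3 68.2] ang 5.13 zmed 91.8
scene1 handle 99 c [536.7 -33.7] sz [56.7 14.5] ang 6.86 zmed 126.
[... 214 characters left out ...]
elTop 77 c [539.5 -69.5] sz [ 82.6 140.1] ang 2.45 zmed 33.2
side1 lidtop 155 c [529.9 -34.1] sz [70.8 71.3] ang 7.65 zmed 91.0
side1 handle 59 c [531.9 -34.5] sz [66.2 14. ] ang 7.47 zmed 124.9
side1 brkt 309 c [520.3 178.1] sz [189.1 181.9] ang 11.69 zmed 14.8
side1 pad 1291 c [ 455.9 -366.1] sz [310.6 265.5] ang 0.33 zmed 7.9
(255, 112) [465.1 182.1  18.6] [[464.7 181.9  16.5]]
(347, 109) [580.4 185.4  20.1] [[580.6 185.1  16.5]]
(260, 162) [468.  118.1  19.5] [[467.4 117.5  16.5]]
(347, 158) [581.6 122.9  18.3] [[581.8 122.6  16.5]]
(300, 90) [522.2 208.4  18.3] [[522.1 208.3  16.5]]
(262, 175) [468.8  99.4  15.1] [[469.1  99.8  16.5]]
(347, 174) [582.1 101.2  17.3] [[582.2 101.   16.5]]
```

Run:
```python
from fit import *
c,im,d=load('wrist1'); W=cloud(0,c,d)
P=sel(W,(.44,.62,.05,.25),(.0125,.022))*1000
P=P[np.argsort(P[:,1])]
for y in range(60,222,8):
    Q=P[(P[:,1]>=y)&(P[:,1]<y+8),0]; 
    if len(Q)<3: continue
    L=Q[Q<525];R=Q[Q>=525]
    print(y,[len(L),*( (L.min().round(1),L.max().round(1)) if len(L) else ())],[len(R),*( (R.min().round(1),R.max().round(1)) if len(R) else ())])
Q=P[P[:,1]>105]; rect(Q/1000,'rails+stop')
M=P[(P[:,0]>500)&(P[:,0]<550)]; rect(M/1000,'stopmid'); print(M[:,1].min(),M[:,1].max())
# pad, from scene cam, by colour
for t in ('scene1','side1'):
    c,im,d=load(t); W=cloud(0,c,d); h=cv2.cvtColor(im,cv2.COLOR_BGR2HSV)
    m=(h[...,1]>110)&(h[...,0]>8)&(h[...,0]<25)&(W[...,1]<-.22)&(W[...,1]>-.52)&(W[...,0]>.33)&(W[...,0]<.6)&(W[...,2]<.02)
    n,l,s,_=cv2.connectedComponentsWithStats(m.astype(np.uint8)); k=1+s[1:,4].argmax(); rect(W[l==k],t+' pad')
    for z in ((.02,.2),):
        Q=sel(W,(.3,.65,-.5,-.2),z); print('above',len(Q), Q.min(0) if len(Q) else '',Q.max(0) if len(Q) else '')
```

```text
60 [20, np.float64(442.3), np.float64(450.6)] [6, np.float64(604.4), np.float64(608.6)]
68 [28, np.float64(445.4), np.float64(455.4)] [33, np.float64(598.8), np.float64(608.6)]
76 [30, np.float64(450.3), np.float64(459.9)] [29, np.float64(594.6), np.float64(604.3)]
84 [29, np.float64(454.8), np.float64(463.2)] [32, np.float64(589.0), np.float64(598.6)]
92 [51, np.float64(459.5), np.float64(480.9)] [37, np.float64(573.0), np.float64(594.4)]
100 [92, np.float64(460.8), np.float64(481.0)] [84, np.float64(571.5), np.float64(588.8)]
108 [82, np.float64(460.6), np.float64(480.4)] [79, np.float64(571.4), np.float64(588.7)]
116 [97, np.float64(460.8), np.float64(480.7)] [87, np.float64(571.3), np.float64(588.5)]
124 [92, np.float64(460.4), np.float64(480.6)] [92, np.float64(569.9), np.float64(588.3)]
132 [100, np.float64(460.3), np.float64(480.3)] [90, np.float64(569.8), np.float64(588.1)]
140 [104, np.float64(459.9), np.float64(480.2)] [90, np.float64(569.7), np.float64(587.9)]
148 [96, np.float64(459.7), np.float64(479.8)] [90, np.float64(569.6), np.float64(587.7)]
156 [98, np.float64(459.
[... 391 characters left out ...]
6, np.float64(568.0), np.float64(586.9)]
196 [185, np.float64(458.6), np.float64(524.7)] [149, np.float64(525.8), np.float64(586.7)]
204 [252, np.float64(458.0), np.float64(524.8)] [310, np.float64(525.8), np.float64(587.6)]
rails+stop 3092 c [523.7 157.3] sz [129.5 106.8] ang 1.03 zmed 16.7
stopmid 281 c [524.7 206.3] sz [49.4  8.1] ang 1.58 zmed 18.9
202.367094474688 210.69671140022362
scene1 pad 2660 c [ 449.1 -362.7] sz [156.8 158.6] ang 82.15 zmed 7.0
above 125 [ 0.60286323 -0.49993758  0.02001051] [ 0.6498185  -0.32109758  0.03991782]
side1 pad 1950 c [ 447.2 -362.9] sz [164.2 168.1] ang 82.0 zmed 7.2
above 151 [ 0.60774676 -0.49445099  0.02000301] [ 0.6499904  -0.32019681  0.0424349 ]
```

Measured:
- **Tin:** base at about (538, -57) mm, heading about 96°. The foot measures 110×150, with its top at 8.8 and the lid top at 92, so the sizes check out.
- **Bracket:** home at about (524, 127) mm, heading about 91.1°, which leaves about 185 mm to travel.
- **Pad:** (448, -363) mm, 160 square, top at about 8.

Candidates:
- **Lid:** the grey one at scene (340,222), not the yellow one at (320,130).
- **Pad:** the one at (242,284), not the smaller at (195,231).

Plan: push the heel with two fingers.

Request:
servo_tool --deltas '[[[0,3.7,0],-0.02,5],[[0,3.7,0],-0.02,5],[[0,3.7,0],-0.02,5],[[0,3.7,0],-0.02,5],[[0,3.7,0],-0.02,5],[[0,3.7,0],-0.01,5],[[0,3.7,0],0,5],[[0,3.7,0],0,5],[[0,0,2],0,5],[[0,0,0],0,5]]'

```text
clock: 1.72
position: [0.5615, -0.1859, 0.2988]
ee_rot: [0.999, 0.047, -0.013, 0.002]
ft_force: [-0.2, 1.2, -1.5]
grip_width: 0.588
```

```bash
cat > st.py <<'E'
from h import *
from scipy.spatial.transform import Rotation as Ro
def st():
    o=telemetry.get_obs(); R=Ro.from_quat(o['ee_rot']).as_matrix()
    print('t',round(o['clock'],2),'p',(o['position']*1000).round(1),'yaw',np.degrees(np.arctan2(R[1,0],R[0,0])).round(2),'tilt',(R[:2,2]).round(4),'F',np.round(o['ft_force'],1),'g',round(o['grip_width'],3)); return o,R
def goto(x,y,z):
    o,R=st(); print('tool delta cm',(R.T@(np.array([x,y,z])/1000-o['position'])*100).round(2))
E
python3 -c "
from st import *
goto(549,-160,10)"
```

```text
t 1.72 p [ 561.5 -185.9  298.8] yaw 5.36 tilt [-0.0262 -0.0055] F [-0.2  1.2 -1.5] g 0.588
tool delta cm [-0.23 -2.78 28.88]
```

Request:
servo_tool --deltas '[[[0,-0.5,4],-0.01,5],[[0,-0.5,4],0,5],[[0,-0.5,4],0,5],[[0,-0.5,4],0,5],[[0,-0.5,4],0,5],[[0,-0.3,3],0,5],[[0,0,1.5],0,5],[[0,0,0],0,5],[[0,0,0],0,5]]'

```text
clock: 2.47
position: [0.5486, -0.1655, 0.0487]
ee_rot: [0.999, 0.046, -0.015, 0.003]
ft_force: [0.8, 0.1, 0.7]
grip_width: 0.584
```

```bash
python3 -c "
from st import *
goto(549,-160,10)"
```

```text
t 2.47 p [ 548.6 -165.5   48.7] yaw 5.29 tilt [-0.029  -0.0073] F [0.8 0.1 0.7] g 0.584
tool delta cm [ 0.21 -0.56  3.86]
```

Request:
servo_tool --deltas '[[[0.1,0,1.5],0,5],[[0.1,0,1.2],-0.01,5],[[0,0,0.9],0,5],[[0,0,0.4],0,5],[[0,0,0],0,5]]'

```text
clock: 2.88
position: [0.5534, -0.1674, 0.0129]
ee_rot: [0.999, 0.051, -0.011, 0.004]
ft_force: [-0.4, -0.2, 0.1]
grip_width: 0.585
```

```bash
python3 -c "
from st import *
goto(548,-145,10)"
```

```text
t 2.88 p [ 553.4 -167.4   12.9] yaw 5.86 tilt [-0.0214 -0.0092] F [-0.4 -0.2  0.1] g 0.585
tool delta cm [-0.3  -2.29  0.28]
```

Request:
servo_tool --deltas '[[[-0.1,-0.6,0.1],0,5],[[-0.1,-0.6,0.1],0,5],[[-0.1,-0.6,0],0,5],[[0,-0.3,0],0,5],[[0,0,0],0,5]]'

```text
clock: 3.3
position: [0.5491, -0.1446, 0.0131]
ee_rot: [0.999, 0.051, -0.009, 0.004]
ft_force: [0.0, 0.3, -0.1]
grip_width: 0.589
```

```bash
python3 -c "
from st import *
goto(548,-143,10)"
```

```text
t 3.3 p [ 549.1 -144.6   13.1] yaw 5.86 tilt [-0.0183 -0.0096] F [ 0.   0.3 -0.1] g 0.589
tool delta cm [-0.09 -0.17  0.31]
```

Request:
servo_tool --deltas '[[[-0.1,-0.6,0],0,5],[[-0.1,-0.6,0],0.01,5],[[-0.1,-0.6,0],0.01,5],[[-0.1,-0.6,0],0.01,5],[[-0.1,-0.6,0],0.01,5],[[-0.15,-0.6,0],0.01,5],[[-0.15,-0.6,0],0.01,5],[[-0.15,-0.6,0],0.01,5],[[0,0,0],0,5]]'

```text
clock: 4.05
position: [0.5347, -0.0955, 0.0135]
ee_rot: [1.0, 0.011, -0.009, 0.007]
ft_force: [-0.1, -1.6, 0.1]
grip_width: 0.584
```

```bash
cat >> st.py <<'E'
from fit import *
def tin(tag):
    c,im,d=snap('wrist',tag); W=cloud(0,c,d); o,R=st(); y=o['position'][1]
    b=(.45,.62,y-.01,y+.2)
    for nm,z in (('foot',(.007,.0115)),('lidtop',(.088,.096)),('handle',(.118,.135))):
        P=sel(W,b,z)
        if len(P)>30: rect(P,nm)
E
python3 -c "
from st import *
tin('w2')"
```

```text
t 4.1 p [534.8 -95.7  13.5] yaw 1.3 tilt [-0.0169 -0.0132] F [ 0.3  0.3 -0.5] g 0.587
foot 33491 c [532.4 -53.2] sz [110.3  61.1] ang 1.28 zmed 8.9
lidtop 48140 c [535.  -44.4] sz [127.8  90.4] ang 2.01 zmed 91.9
```

View pics/w2.png

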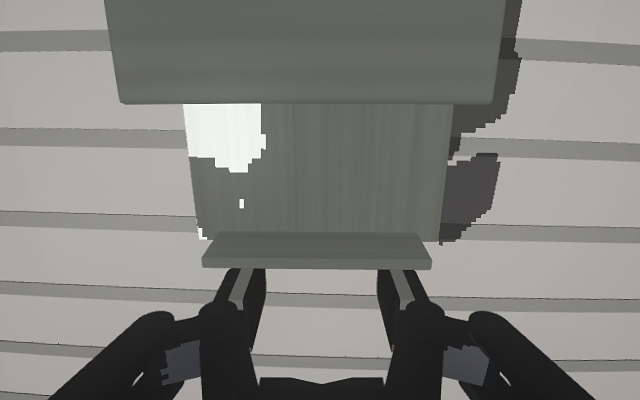

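The wrist view shows both fingertips squarely on the heel at (245,268) and (395,268), and the foot following at yaw 91.3°. It is about 5 mm too far to +x, so I'll correct that while pushing.

Request:
servo_tool --deltas '[[[-0.09,-0.7,0],0,5],[[-0.09,-0.7,0],0,5],[[-0.09,-0.7,0],0,5],[[-0.09,-0.7,0],0,5],[[-0.09,-0.7,0],0,5],[[-0.09,-0.7,0],0,5],[[0,-0.3,0],0,5],[[0,0,0],0,5]]'

```text
clock: 4.77
position: [0.5284, -0.0486, 0.0135]
ee_rot: [1.0, 0.011, -0.008, 0.007]
ft_force: [0.7, -4.0, -0.2]
grip_width: 0.586
```

```bash
python3 -c "
from st import *
tin('w3')"
```

```text
t 4.82 p [528.4 -48.7  13.5] yaw 1.21 tilt [-0.0156 -0.0149] F [0.4 0.2 0.2] g 0.586
foot 33127 c [538.7  13.3] sz [136.4  99.8] ang 1.02 zmed 8.9
lidtop 48707 c [527.9   2.6] sz [128.3  90.9] ang 2.58 zmed 91.9
```

```bash
cat >> st.py <<'E'
def foot(tag):
    c,im,d=load(tag); W=cloud(0,c,d); y=telemetry.get_obs()['position'][1]
    P=sel(W,(.45,.61,y+.018,y+.06),(.0075,.0105)); P=P[(P[:,0]<.6)]
    for a in np.arange(.02,.06,.01):
        Q=P[(P[:,1]>y+a)&(P[:,1]<y+a+.01),0]*1000
        if len(Q): print('y',round((y+a+.005)*1000),'x',np.percentile(Q,[.5,99.5]).round(1),'mid',np.percentile(Q,[.5,99.5]).mean().round(1))
    h=sel(W,(.45,.61,y,y+.05),(.031,.037)); rect(h,'heeltop')
E
python3 -c "
from st import *
foot('w3')"
```

```text
y -24 x [472.3 580.7] mid 526.5
y -14 x [472.1 580.5] mid 526.3
y -4 x [471.9 580.1] mid 526.0
y 6 x [471.9 580.1] mid 526.0
heeltop 3722 c [527. -40.] sz [90.3 18.2] ang 0.85 zmed 33.6
```

Request:
servo_tool --deltas '[[[0,-0.7,0],0,5],[[0,-0.7,0],0,5],[[0,-0.7,0],0,5],[[0,-0.7,0],0,5],[[0,-0.7,0],0,5],[[0,-0.7,0],0,5],[[0,-0.7,0],0,5],[[0,-0.7,0],0,5],[[0,-0.6,0],0,5],[[0,-0.6,0],0,5],[[0,0,0],0,5]]'

```text
clock: 5.73
position: [0.5276, 0.0134, 0.0136]
ee_rot: [1.0, 0.006, -0.008, 0.011]
ft_force: [0.8, 0.7, 0.1]
grip_width: 0.591
```

```bash
python3 -c "
from st import *
tin('w4');foot('w4')"
```

```text
t 5.78 p [527.5  13.2  13.5] yaw 0.64 tilt [-0.016  -0.0218] F [-1.   0.8 -0. ] g 0.586
foot 33073 c [528.3  55.7] sz [156.3  59.7] ang 0.62 zmed 8.9
lidtop 49462 c [528.   64.9] sz [128.4  90.8] ang 1.72 zmed 91.9
y 38 x [471.8 580.2] mid 526.0
y 48 x [471.8 580. ] mid 525.9
y 58 x [471.7 579.9] mid 525.8
y 68 x [453.1 579.8] mid 516.5
heeltop 3762 c [526.   22.6] sz [18.6 90.1] ang 89.69 zmed 33.6
```

Request:
servo_tool --deltas '[[[0,-0.6,0],-0.003,5],[[0,-0.6,0],-0.003,5],[[0,-0.5,0],0,5],[[0,-0.5,0],0,5],[[0,-0.4,0],0,5],[[0,-0.3,0],0,5],[[0,-0.3,0],0,5]]'

```text
clock: 6.37
position: [0.5274, 0.0377, 0.0134]
ee_rot: [1.0, 0.005, -0.008, 0.014]
ft_force: [-0.8, -7.3, 1.8]
grip_width: 0.588
```

Request:
servo_tool --deltas '[[[0,-0.3,0],0,5],[[0,-0.3,0],0,5],[[0,-0.3,0],0,5]]'

```text
clock: 6.62
position: [0.5275, 0.04, 0.0134]
ee_rot: [1.0, 0.003, -0.009, 0.018]
ft_force: [0.1, -13.5, 5.3]
grip_width: 0.585
```

Request:
servo_tool --deltas '[[[0,-0.3,0],0,5],[[0,-0.3,0],0,5]]'

```text
clock: 6.78
position: [0.5274, 0.0397, 0.0135]
ee_rot: [1.0, 0.0, -0.009, 0.021]
ft_force: [-0.4, -12.0, 5.0]
grip_width: 0.589
```

Contact force is about 12 N with no further motion at TCP y = 40, where I predicted 40.4. I'll back off, rise and check.

Request:
servo_tool --deltas '[[[0,0.5,0],0,5],[[0,1.2,0],0,5],[[0,1.5,0],0,5],[[0,1.5,-1],0,6],[[0,0.5,-3],0,7],[[0,0,-4],0,8.5],[[0,0,-4],0,8.5],[[0,0,-4],0,8.5],[[0,-1,-4],0,8.5],[[0,-3,-2],0,8.5],[[0,-3,0],0,8.5],[[0,0,0],0,8.5]]'

```text
clock: 7.78
position: [0.5282, 0.0612, 0.2408]
ee_rot: [1.0, -0.002, -0.013, 0.016]
ft_force: [0.1, 1.1, -1.4]
grip_width: 0.994
```

Run:
```python
from st import *
st(); c,im,d=snap('wrist','w5'); W=cloud(0,c,d)
B=(.47,.60,.04,.22)
for nm,z in (('lidtop',(.088,.096)),('handle',(.118,.135)),('heel',(.03,.0365))): rect(sel(W,B,z),nm)
P=sel(W,B,(.0072,.0108)); rect(P,'foot')
for n in ('scene','side'):
    c,im,d=snap(n,n+'5'); W=cloud(0,c,d)
    for nm,z in (('lidtop',(.088,.096)),('handle',(.118,.135))): rect(sel(W,B,z),n+nm)
```

```text
t 7.78 p [528.2  61.2 240.8] yaw -0.22 tilt [-0.0263 -0.0322] F [ 0.1  1.1 -1.4] g 0.994
lidtop 6141 c [525.2 151.8] sz [66.  66.2] ang 0.73 zmed 91.9
handle 1692 c [525.1 152.2] sz [59.5 12.3] ang 0.74 zmed 127.7
heel 487 c [526.4  54.8] sz [87.9  6. ] ang 0.71 zmed 33.5
foot 6293 c [534.5 128.2] sz [127.9 150.2] ang 0.88 zmed 8.8
scenelidtop 220 c [526.6 150.2] sz [68.3 66. ] ang 89.29 zmed 92.2
scenehandle 82 c [525.3 150.7] sz [16.  62.2] ang 88.67 zmed 126.4
sidelidtop 133 c [521.9 149.4] sz [72.5 66.5] ang 89.5 zmed 91.0
sidehandle 57 c [523.5 149.4] sz [67.2 20.6] ang 4.68 zmed 124.7
```

View pics/w5.png

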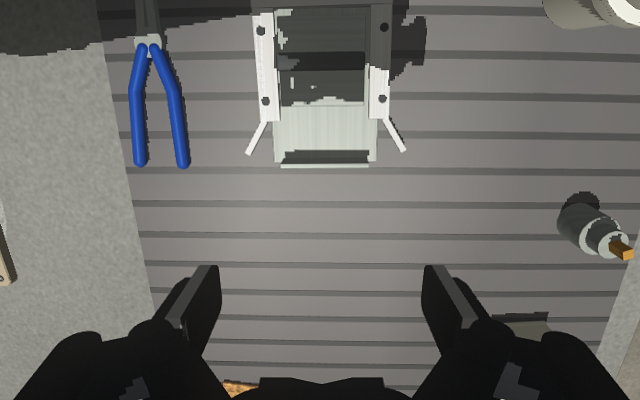

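Wrist view: the foot is inside the rails with both lips over it, and the heel is at (325,157). The lid is at (525, 152) with yaw 90.7°, within about 1.5 mm of the predicted home. Next I'll turn 90° to grip the handle across its 12 mm.

Request:
servo_tool --deltas '[[[0,-2,0],0.125,8.5],[[0,-2,0],0.125,8.5],[[0,-2,0],0.125,8.5],[[0,0,0],0.125,8.5],[[0,0,0],0.125,8.5],[[0,0,0],0.125,8.5],[[0,0,0],0.125,8.5],[[0,0,0],0.125,8.5],[[0,0,0],0.125,8.5],[[0,0,0],0.125,8.5],[[0,0,0],0.125,8.5],[[0,0,0],0.125,8.5]]'

```text
clock: 8.93
position: [0.5329, 0.0956, 0.2237]
ee_rot: [0.725, -0.688, -0.004, 0.033]
ft_force: [0.4, 0.2, -0.1]
grip_width: 0.993
```

```bash
python3 -c "
from st import *
goto(525,152,180)"
```

```text
t 8.93 p [532.9  95.6 223.7] yaw -86.9 tilt [-0.0508 -0.0418] F [ 0.4  0.2 -0.1] g 0.993
tool delta cm [-5.84  0.27  4.16]
```

Tilt has drifted to about 3.8° during the turn. I'll test how the drift depends on the motion.

Request:
servo_tool --deltas '[[[0,0,0],0,8.5],[[0,0,0],0,8.5],[[0,0,0],0,8.5]]'

```text
clock: 9.18
position: [0.5321, 0.0916, 0.2212]
ee_rot: [0.724, -0.689, -0.005, 0.035]
ft_force: [0.2, -0.5, 0.2]
grip_width: 0.996
```

```bash
python3 -c "
from st import *
o,R=st();print(o['joint_pos'].round(3))"
```

```text
t 9.18 p [532.1  91.6 221.2] yaw -87.1 tilt [-0.0554 -0.0432] F [ 0.2 -0.5  0.2] g 0.996
[-0.318  0.197  0.053  1.654  0.017  1.357 -1.792]
```

Request:
servo_tool --deltas '[[[-2,0,0],0,8.5],[[-2,0,0],0,8.5],[[0,0,0],0,8.5]]'

```text
clock: 9.43
position: [0.5301, 0.1296, 0.2186]
ee_rot: [0.726, -0.687, -0.006, 0.036]
ft_force: [-0.2, 0.7, 0.1]
grip_width: 0.99
```

```bash
python3 -c "
from st import *
o,R=st();print(o['joint_pos'].round(3))"
```

```text
t 9.43 p [530.1 129.6 218.6] yaw -86.76 tilt [-0.057  -0.0438] F [-0.2  0.7  0.1] g 0.99
[-0.36   0.214  0.026  1.638  0.018  1.358 -1.854]
```

Request:
servo_tool --deltas '[[[0,0,0],-0.1,8.5],[[0,0,0],-0.1,8.5],[[0,0,0],-0.1,8.5],[[0,0,0],0,8.5]]'

```text
clock: 9.77
position: [0.5299, 0.1285, 0.2176]
ee_rot: [0.828, -0.56, -0.012, 0.035]
ft_force: [1.0, 0.3, -0.3]
grip_width: 0.995
```

```bash
python3 -c "
from st import *
o,R=st();print(o['joint_pos'].round(3))"
```

```text
t 9.77 p [529.9 128.5 217.6] yaw -68.13 tilt [-0.0586 -0.0447] F [ 1.   0.3 -0.3] g 0.995
[-0.333  0.216 -0.003  1.637  0.024  1.358 -1.532]
```

Tilt ratchets slowly, about 0.001 rad per row. Keeping the rows few, I'll grip the handle while the lid is still seated, which sets the lid's attitude upright.

Request:
servo_tool --deltas '[[[0,0,0],0.125,8.5],[[0,0,0],0.125,8.5],[[0,0,0],0.11,8.5],[[-2.4,0,2],0.01,8.5],[[0,0,3],0,8.5]]'

```text
clock: 10.18
position: [0.5306, 0.148, 0.1708]
ee_rot: [-0.7, 0.713, 0.003, -0.032]
ft_force: [-0.1, 1.5, -1.5]
grip_width: 0.992
```

```bash
python3 -c "
from st import *
goto(524,151,102)"
```

```text
t 10.18 p [530.6 148.  170.8] yaw -90.98 tilt [-0.0498 -0.0414] F [-0.1  1.5 -1.5] g 0.992
tool delta cm [-0.58  0.32  6.89]
```

Request:
servo_tool --deltas '[[[-0.3,0.1,2.5],-0.02,8.5],[[-0.3,0.1,2.5],-0.01,8.5],[[0,0.1,1.5],0,8.5]]'

```text
clock: 10.43
position: [0.5239, 0.1496, 0.1015]
ee_rot: [0.709, -0.704, -0.003, 0.033]
ft_force: [-0.6, 0.6, 0.2]
grip_width: 0.997
```

```bash
python3 -c "
from st import *
goto(524,151,102)"
```

```text
t 10.43 p [523.9 149.6 101.5] yaw -89.56 tilt [-0.0502 -0.0422] F [-0.6  0.6  0.2] g 0.997
tool delta cm [-0.13 -0.01 -0.06]
```

Close on the bar.

Request:
servo_tool --deltas '[[[-0.1,0,0],0,4],[[0,0,0],0,2],[[0,0,0],0,1],[[0,0,0],0,0.4],[[0,0,0],0,0.4],[[0,0,0],0,0.4]]' --force 50

```text
clock: 10.93
position: [0.524, 0.1491, 0.1019]
ee_rot: [0.707, -0.706, -0.003, 0.033]
ft_force: [1.2, -0.1, -4.8]
grip_width: 0.136
```

```bash
python3 -c "
from st import *
st(); print(telemetry.get_obs()['torque'])"
```

```text
t 10.93 p [524.  149.1 101.9] yaw -89.9 tilt [-0.0515 -0.0427] F [ 1.2 -0.1 -4.8] g 0.136
[-0.23546878 -0.1304764   0.1082709 ]
```

Request:
servo_tool --deltas '[[[0,0,0],0,0.4],[[0.04,0.05,-1],0,0.4],[[0.04,0.05,-1],0,0.4],[[0.04,0.05,-1],0,0.4]]' --force 70

```text
clock: 11.27
position: [0.5219, 0.1482, 0.129]
ee_rot: [0.707, -0.706, -0.004, 0.036]
ft_force: [6.6, 2.6, -20.5]
grip_width: 0.127
```

```bash
python3 -c "
from st import *
st(); print(telemetry.get_obs()['torque'])"
```

```text
t 11.27 p [521.9 148.2 129. ] yaw -89.89 tilt [-0.0572 -0.0451] F [  6.6   2.6 -20.5] g 0.127
[ 0.92600473 -1.81742208  0.09078921]
```

Request:
servo_tool --deltas '[[[0.0,-0.1,-1],0,0.4],[[0.0,-0.05,-1],0,0.4]]'

```text
clock: 11.43
position: [0.5232, 0.1487, 0.1483]
ee_rot: [0.707, -0.706, -0.005, 0.038]
ft_force: [2.5, 1.6, -20.4]
grip_width: 0.122
```

```bash
python3 -c "
from st import *
st(); print(telemetry.get_obs()['torque'])"
```

```text
t 11.43 p [523.2 148.7 148.3] yaw -89.87 tilt [-0.0608 -0.0463] F [  2.5   1.6 -20.4] g 0.122
[ 0.6382268  -0.91163817  0.04806586]
```

Request:
servo_tool --deltas '[[[0.03,-0.02,-1],0,0.4],[[0.04,0.0,-1],0,0.4],[[0.05,0.04,-1.5],0,0.4],[[0.08,0.1,-2],0,0.4]]'

```text
clock: 11.77
position: [0.5256, 0.1492, 0.2103]
ee_rot: [0.707, -0.706, -0.005, 0.038]
ft_force: [0.3, 0.2, -1.6]
grip_width: 0.125
```

Run:
```python
from st import *
o,R=st(); print(o['torque'], R.round(3))
c,im,d=snap('scene','scene6'); snap('side','side6')
a=cv2.resize(im[60:260,270:470],(600,600),interpolation=cv2.INTER_CUBIC); cv2.imwrite('pics/crop6.png',a)
```

```text
t 11.77 p [525.6 149.2 210.3] yaw -89.89 tilt [-0.0598 -0.0462] F [ 0.3  0.2 -1.6] g 0.125
[ 0.05721999 -0.14924136  0.00432827] [[ 0.002 -0.998 -0.06 ]
 [-0.999  0.001 -0.046]
 [ 0.046  0.06  -0.997]]
```

View pics/crop6.png

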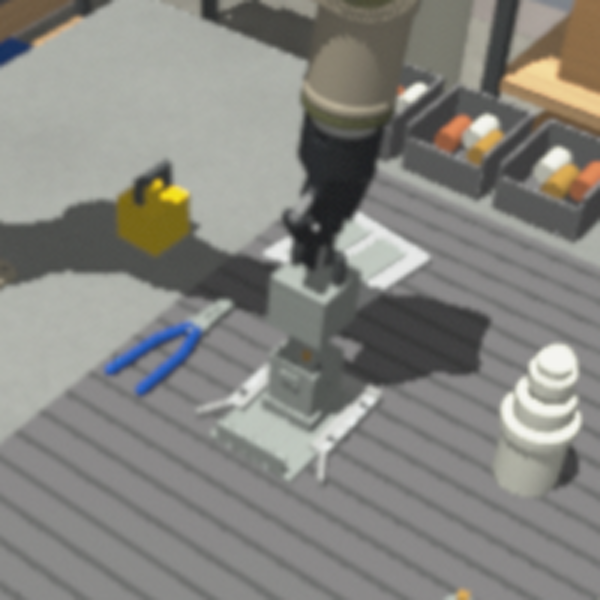

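Crop: the lid is clear of the sleeve and held upright at (315,305). The tin is still in the bracket at (295,400). Now the transfer to the pad.

Request:
servo_tool --deltas '[[[1.5,0.2,0.1],0,0.4],[[2.5,0.4,0.1],0,0.4],[[3,0.45,0.15],0,0.4],[[3,0.45,0.15],0,0.4],[[3,0.45,0.15],0,0.4],[[3,0.45,0.15],0,0.4],[[3,0.45,0.15],0,0.4],[[3,0.45,0.15],0,0.4]]'

```text
clock: 12.53
position: [0.495, -0.0754, 0.2223]
ee_rot: [0.711, -0.703, -0.001, 0.028]
ft_force: [1.3, 1.1, -1.7]
grip_width: 0.126
```

```bash
python3 -c "
from st import *
goto(447,-366,160)"
```

```text
t 12.53 p [495.  -75.4 222.3] yaw -89.34 tilt [-0.0405 -0.0388] F [ 1.3  1.1 -1.7] g 0.126
tool delta cm [28.74  4.83  7.54]
```

Request:
servo_tool --deltas '[[[3,0.5,0.2],0,0.4],[[3,0.5,0.2],0,0.4],[[3,0.5,0.2],0,0.4],[[3,0.5,0.2],0,0.4],[[3,0.5,0.2],0,0.4],[[3,0.5,0.2],0,0.4],[[2.5,0.5,0.2],0,0.4],[[2,0.4,0.2],0,0.4],[[1,0.2,0.2],0,0.4],[[0,0,0],0,0.4]]'

```text
clock: 13.37
position: [0.4432, -0.3377, 0.2242]
ee_rot: [-0.705, 0.709, -0.004, -0.026]
ft_force: [0.8, -0.5, -1.3]
grip_width: 0.124
```

```bash
python3 -c "
from st import *
goto(447,-366,110)"
```

```text
t 13.37 p [ 443.2 -337.7  224.2] yaw -90.31 tilt [-0.0314 -0.0433] F [ 0.8 -0.5 -1.3] g 0.124
tool delta cm [ 2.33 -0.75 11.52]
```

Request:
servo_tool --deltas '[[[0.6,-0.2,2],0,0.4],[[0.6,-0.2,2.5],0,0.4],[[0.6,-0.2,2.5],0,0.4],[[0.4,-0.1,2.5],0,0.4],[[0.2,0,1.5],0,0.4],[[0,0,0],0,0.4]]'

```text
clock: 13.87
position: [0.4481, -0.3669, 0.1168]
ee_rot: [-0.705, 0.709, -0.008, -0.024]
ft_force: [0.1, -0.4, -2.1]
grip_width: 0.123
```

Run:
```python
from st import *
goto(447,-366,85); zt=telemetry.get_obs()['position'][2]
for n in ('scene','side','wrist'):
    c,im,d=snap(n,n+'7'); W=cloud(0,c,d)
    P=sel(W,(.39,.52,-.43,-.30),(.012,zt-.012)); print(n,len(P))
    if len(P)>20:
        z=P[:,2]*1000; print('z range',np.percentile(z,[.5,1,5,95,99]).round(1)); 
        T=P[np.abs(P[:,2]-(zt-.010))<.004]; 
        if len(T)>10: rect(T,'top')
        rect(P,'all')
```

```text
t 13.87 p [ 448.1 -366.9  116.8] yaw -90.35 tilt [-0.023  -0.0442] F [ 0.1 -0.4 -2.1] g 0.123
tool delta cm [-0.23  0.04  3.17]
scene 520
z range [ 12.3  12.6  46.2 103.7 104.6]
top 42 c [ 453.4 -366. ] sz [68.4 67.6] ang 87.87 zmed 103.9
all 520 c [ 467.3 -366.3] sz [119.8  79. ] ang 32.09 zmed 75.8
side 592
z range [ 12.9  42.4  47.8 102.7 104.4]
top 29 c [ 446.2 -366. ] sz [65.3 68.5] ang 1.09 zmed 104.0
all 592 c [ 447.8 -378.4] sz [69.4 97.9] ang 69.51 zmed 75.5
wrist 3864
z range [ 47.9  48.8  52.2 102.8 104.3]
top 198 c [ 484.5 -366.3] sz [64.8  1.1] ang 89.92 zmed 103.8
all 3864 c [ 485.3 -366.9] sz [66.4  2.7] ang 89.66 zmed 82.2
```

Request:
servo_tool --deltas '[[[-0.15,0.1,1],0,0.4],[[-0.15,0.1,1],0,0.4],[[0,0,0.7],0,0.4],[[0,0,0.4],0,0.4],[[0,0,0],0,0.4]]'

```text
clock: 14.43
position: [0.4502, -0.3655, 0.0911]
ee_rot: [-0.705, 0.708, -0.013, -0.021]
ft_force: [-0.6, 0.5, -2.3]
grip_width: 0.127
```

```bash
python3 -c "
from st import *
goto(446.5,-364,81)"
```

```text
t 14.43 p [ 450.2 -365.5   91.1] yaw -90.23 tilt [-0.0112 -0.0489] F [-0.6  0.5 -2.3] g 0.127
tool delta cm [-0.2   0.35  1.01]
```

Request:
servo_tool --deltas '[[[-0.1,0.25,0.5],0,0.4],[[-0.05,0.2,0.4],0,0.4]]'

```text
clock: 14.6
position: [0.4461, -0.3647, 0.0822]
ee_rot: [-0.706, 0.708, -0.014, -0.021]
ft_force: [5.1, -5.2, 18.6]
grip_width: 0.129
```

Request:
servo_tool --deltas '[[[0,0.1,0.25],0,0.4]]'

```text
clock: 14.68
position: [0.4471, -0.3662, 0.0815]
ee_rot: [-0.706, 0.708, -0.017, -0.02]
ft_force: [4.8, 0.1, 26.0]
grip_width: 0.125
```

Request:
servo_tool --deltas '[[[0,0.05,0.2],0,0.4]]'

```text
clock: 14.77
position: [0.4482, -0.3668, 0.0813]
ee_rot: [-0.706, 0.708, -0.019, -0.019]
ft_force: [-0.6, 6.5, 15.4]
grip_width: 0.126
```

In contact on the pad, so I'll release.

Request:
servo_tool --deltas '[[[0,0,0],0,1.6],[[0,0,0],0,2.5],[[0,0,0],0,4],[[0,0,0],0,6]]'

```text
clock: 15.1
position: [0.4486, -0.3675, 0.0823]
ee_rot: [-0.705, 0.708, -0.02, -0.019]
ft_force: [0.3, 0.2, -0.5]
grip_width: 0.567
```

Request:
servo_tool --deltas '[[[0,0,-1],0,6],[[0,0,-2.5],0,6],[[0,0,-4],0,6],[[0,0,-4],0,6],[[-2,2,-4],0,6],[[-3,2,0],0,6],[[-3,2,0],0,6],[[0,0,0],0,6]]'

```text
clock: 15.77
position: [0.3882, -0.281, 0.2353]
ee_rot: [-0.704, 0.71, -0.019, -0.02]
ft_force: [0.6, 0.2, -0.6]
grip_width: 0.705
```

Run:
```python
from st import *
st()
for n in ('scene','side','wrist'):
    c,im,d=snap(n,n+'8'); W=cloud(0,c,d)
    for nm,b,z in (('lidtop',(.38,.52,-.44,-.29),(.062,.078)),('lidhandle',(.38,.52,-.44,-.29),(.09,.115)),('tin sleeve',(.45,.6,.05,.23),(.08,.095)),('heel',(.47,.6,.02,.08),(.028,.038))):
        P=sel(W,b,z)
        if len(P)>15: rect(P,n+' '+nm)
a=np.hstack([cv2.imread('pics/scene8.png')[130:340,170:440],cv2.imread('pics/side8.png')[130:340,200:470]])
cv2.imwrite('pics/crop8.png',cv2.resize(a,(800,311),interpolation=cv2.INTER_CUBIC))
```

```text
t 15.77 p [ 388.2 -281.   235.3] yaw -90.52 tilt [-0.0021 -0.0558] F [ 0.6  0.2 -0.6] g 0.705
scene lidtop 460 c [ 452.2 -365.7] sz [68.5 68.8] ang 0.22 zmed 69.9
scene lidhandle 127 c [ 451.6 -365.3] sz [60.8 14.1] ang 0.71 zmed 105.5
scene tin sleeve 161 c [526.  147.4] sz [61.6 62.6] ang 0.24 zmed 86.1
scene heel 57 c [525.6  51.2] sz [89.3  7.9] ang 0.2 zmed 32.2
side lidtop 330 c [ 447.6 -367.5] sz [68.6 71. ] ang 87.35 zmed 69.7
side lidhandle 121 c [ 446.8 -367.8] sz [17.2 61.5] ang 86.68 zmed 102.7
side tin sleeve 115 c [520.6 146.6] sz [62.6 68.2] ang 1.37 zmed 84.7
side heel 40 c [523.2  50.1] sz [10.9 86.6] ang 89.35 zmed 30.9
wrist lidtop 4481 c [ 450.7 -365.2] sz [67.4 66.2] ang 89.47 zmed 70.8
wrist lidhandle 1562 c [ 451.2 -364.9] sz [12.5 60. ] ang 89.52 zmed 106.4
```

View pics/crop8.png

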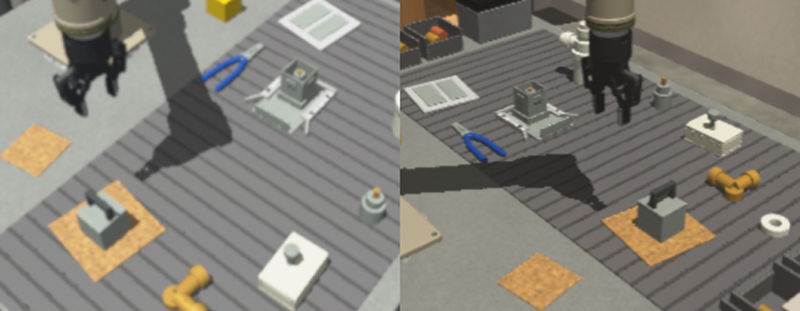

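The crop shows the lid upright mid-pad and the tin open in the bracket. The lid top measures 70.8 mm, which is pad 8 plus 63. I'll compare the tin with its earlier pose, since a slight backward shift is possible.

Run:
```python
from st import *
for n in ('scene5','side5','scene6','side6','scene8','side8'):
    c,im,d=load(n); W=cloud(0,c,d)
    for nm,b,z in (('heel',(.47,.6,.02,.08),(.028,.038)),('heelface',(.49,.56,.02,.08),(.012,.030)),('case/lid',(.45,.6,.1,.2),(.025,.028))):
        P=sel(W,b,z)
        if len(P)>8: print(n,nm,len(P),(np.median(P,0)*1000).round(1),'ymin',np.percentile(P[:,1]*1000,10).round(1))
a=cv2.imread('pics/scene5.png');b=cv2.imread('pics/scene8.png')
for m,x in (('scene',('scene5','scene8')),('side',('side5','side8'))):
    g=[cv2.cvtColor(load(t)[1],cv2.COLOR_BGR2GRAY).astype(np.float32) for t in x]
    c=load(x[0])[0]; q=proj(c,[(.525,.06,.02)])[0].astype(int); s=np.s_[q[1]-14:q[1]+10,q[0]-18:q[0]+18]
    print(m,q,cv2.phaseCorrelate(g[0][s],g[1][s],cv2.createHanningWindow((36,24),cv2.CV_32F)), 'px per 5mm y',proj(c,[(.525,.065,.02)])[0]-proj(c,[(.525,.06,.02)])[0])
```

```text
scene5 heel 55 [525.   53.2  32.8] ymin 50.4
scene5 heelface 72 [525.8  52.3  19.3] ymin 50.4
scene5 case/lid 18 [544.9 122.5  26.9] ymin 118.8
side5 heel 40 [520.   51.9  31.7] ymin 49.7
side5 heelface 70 [521.8  51.7  21.3] ymin 48.5
side5 case/lid 12 [513.5 121.6  26.6] ymin 114.4
scene6 heel 57 [526.9  50.5  32.9] ymin 47.5
scene6 heelface 72 [528.9  49.6  20. ] ymin 47.5
scene6 case/lid 38 [549.9 121.   26.6] ymin 115.9
side6 heel 40 [520.6  48.6  31.7] ymin 44.5
side6 heelface 70 [523.8  48.7  20. ] ymin 45.6
side6 case/lid 22 [496.5 123.4  27.1] ymin 114.9
scene8 heel 57 [528.6  50.8  32.2] ymin 48.5
scene8 heelface 70 [528.   49.7  20. ] ymin 47.7
scene8 case/lid 33 [550.4 122.1  26.6] ymin 116.7
side8 heel 40 [520.   50.2  30.9] ymin 45.7
side8 heelface 70 [522.5  49.9  21.4] ymin 46.2
side8 case/lid 27 [500.6 124.6  26.5] ymin 115.2
scene [354 207] ((0.012619772593790657, 0.4491249638640369), 0.9634707123041153) px per 5mm y [ 0.93692426 -0.88324727]
side [303 214] ((0.01988855574122539, 0.23357354304298283), 0.8657497956796929) px per 5mm y [-0.88226253 -0.54497864]
```

The tin crept about 2.5 mm back during the draw, so I'll push it home again with shut fingers on the heel's centre.

Request:
servo_tool --deltas '[[[-2.5,-1.2,0],0,2],[[-3,-1.4,0],0,0],[[-3,-1.4,0],0,0],[[-3,-1.4,0],0,0],[[-3,-1.4,0],0,0],[[-3,-1.4,0],0,0],[[-3,-1.4,0],0,0],[[-3,-1.4,0],0,0],[[-3,-1.4,0],0,0],[[-1.5,-0.7,0],0,0],[[0,0,0],0,0]]'

```text
clock: 16.83
position: [0.5376, -0.0059, 0.2122]
ee_rot: [-0.696, 0.717, -0.017, -0.025]
ft_force: [0.5, 0.4, -0.2]
grip_width: 0.004
```

```bash
python3 -c "
from st import *
goto(526,10,20)"
```

```text
t 16.83 p [537.6  -5.9 212.2] yaw -91.7 tilt [-0.0118 -0.0601] F [ 0.5  0.4 -0.2] g 0.004
tool delta cm [-2.72  1.02 19.1 ]
```

Request:
servo_tool --deltas '[[[-0.4,0.2,3],-0.02,0],[[-0.4,0.2,4],0,0],[[-0.4,0.2,4],0,0],[[-0.4,0.2,4],0,0],[[-0.3,0.1,3],0,0],[[0,0,1.2],0,0],[[0,0,0],0,0]]'

```text
clock: 17.42
position: [0.5313, -0.0058, 0.0096]
ee_rot: [-0.701, 0.712, -0.018, -0.027]
ft_force: [-1.3, -0.2, 0.4]
grip_width: 0.002
```

```bash
python3 -c "
from st import *
goto(526,32,18)"
```

```text
t 17.42 p [531.3  -5.8   9.6] yaw -90.86 tilt [-0.0127 -0.0636] F [-1.3 -0.2  0.4] g 0.002
tool delta cm [-3.71  0.6  -1.07]
```

Request:
servo_tool --deltas '[[[-0.8,0.2,-0.6],0,0],[[-0.8,0.2,-0.5],0,0],[[-0.8,0.1,-0.2],0,0],[[-0.4,0,0],0,0],[[-0.4,0,0],0,0]]'

```text
clock: 17.83
position: [0.5295, 0.0271, 0.0249]
ee_rot: [-0.7, 0.714, -0.02, -0.026]
ft_force: [-0.3, -0.7, 0.4]
grip_width: 0.0
```

Request:
servo_tool --deltas '[[[-0.4,0,0],0,0],[[-0.4,0,0],0,0]]'

```text
clock: 18.0
position: [0.5309, 0.0368, 0.0262]
ee_rot: [-0.7, 0.713, -0.02, -0.025]
ft_force: [0.1, -2.8, -0.4]
grip_width: 0.003
```

Request:
servo_tool --deltas '[[[-0.3,0.1,0.2],0,0],[[-0.3,0.1,0.2],0,0]]'

```text
clock: 18.17
position: [0.5316, 0.0387, 0.0251]
ee_rot: [-0.699, 0.714, -0.024, -0.025]
ft_force: [-7.4, -16.6, 28.4]
grip_width: -0.001
```

Request:
servo_tool --deltas '[[[-0.35,0,0.1],0,0],[[-0.35,0,0.1],0,0]]'

```text
clock: 18.33
position: [0.5321, 0.0387, 0.0254]
ee_rot: [-0.697, 0.716, -0.027, -0.027]
ft_force: [-7.6, -11.3, 17.0]
grip_width: 0.0
```

Request:
servo_tool --deltas '[[[-0.4,0,0.05],0,0],[[-0.4,0,0.05],0,0]]'

```text
clock: 18.5
position: [0.5326, 0.0397, 0.0257]
ee_rot: [-0.694, 0.718, -0.029, -0.03]
ft_force: [-5.1, -14.2, 11.9]
grip_width: -0.001
```

Request:
servo_tool --deltas '[[[0.5,0,0],0,0],[[1.5,0,0],0,0],[[2,0,-0.5],0,0],[[1,0,-3],0,0],[[1,0,-4],0,0],[[3,0,-4],0,0],[[3,0,-4],0,0],[[3,0,-4],0,0],[[3,1,-2],0,0],[[3,1,0],0,0],[[0,0,0],0,0]]'

```text
clock: 19.42
position: [0.505, -0.1444, 0.2456]
ee_rot: [-0.696, 0.717, -0.029, -0.031]
ft_force: [0.8, -0.9, -1.0]
grip_width: -0.003
```

Run:
```python
from st import *
st()
for n in ('scene','side'): snap(n,n+'9')
for n in ('scene5','scene8','scene9','side5','side8','side9'):
    c,im,d=load(n); W=cloud(0,c,d)
    for nm,b,z in (('heel',(.47,.6,.02,.08),(.028,.038)),('heelface',(.49,.56,.02,.08),(.012,.030)),('lidtop',(.38,.52,-.44,-.29),(.062,.078))):
        P=sel(W,b,z)
        if len(P)>8: print(n,nm,len(P),(np.median(P,0)*1000).round(1),'ymin',np.percentile(P[:,1]*1000,10).round(1))
for m in ('scene','side'):
  for k in '89':
    g=[cv2.cvtColor(load(m+t)[1],cv2.COLOR_BGR2GRAY).astype(np.float32) for t in '5'+k]
    c=load(m+'5')[0]; q=proj(c,[(.525,.06,.02)])[0].astype(int); s=np.s_[q[1]-14:q[1]+10,q[0]-18:q[0]+18]
    print(m,k,cv2.phaseCorrelate(g[0][s],g[1][s],cv2.createHanningWindow((36,24),cv2.CV_32F)))
```

```text
t 19.42 p [ 505.  -144.4  245.6] yaw -91.71 tilt [-0.0038 -0.0852] F [ 0.8 -0.9 -1. ] g -0.003
scene5 heel 55 [525.   53.2  32.8] ymin 50.4
scene5 heelface 72 [525.8  52.3  19.3] ymin 50.4
scene8 heel 57 [528.6  50.8  32.2] ymin 48.5
scene8 heelface 70 [528.   49.7  20. ] ymin 47.7
scene8 lidtop 460 [ 456.4 -374.2   69.9] ymin -395.9
scene9 heel 60 [528.7  54.4  33. ] ymin 51.2
scene9 heelface 72 [522.6  53.   21.8] ymin 51.2
scene9 lidtop 460 [ 456.5 -374.1   70.2] ymin -395.7
side5 heel 40 [520.   51.9  31.7] ymin 49.7
side5 heelface 70 [521.8  51.7  21.3] ymin 48.5
side8 heel 40 [520.   50.2  30.9] ymin 45.7
side8 heelface 70 [522.5  49.9  21.4] ymin 46.2
side8 lidtop 330 [ 439.8 -375.9   69.7] ymin -398.1
side9 heel 42 [522.   53.3  31.2] ymin 49.6
side9 heelface 65 [526.2  52.5  22.3] ymin 48.7
side9 lidtop 330 [ 441.2 -375.7   69.8] ymin -397.9
scene 8 ((0.012619772593790657, 0.4491249638640369), 0.9634707123041153)
scene 9 ((0.5080767197713243, 0.5942138824897807), 0.6713557971848382)
side 8 ((0.01988855574122539, 0.23357354304298283), 0.8657497956796929)
side 9 ((-3.0117164421278844, -13.50460118168747), -0.08334536740073452)
```

Request:
servo_tool --deltas '[[[-2.5,-0.5,0],0,0],[[-3,-0.5,0],0,0],[[-3,-0.5,0],0,0],[[-3,-0.5,0],0,0],[[-3,-0.5,0],0,0],[[-3,-0.5,0],0,0],[[-3,-0.5,0],0,0],[[-3,-0.5,0],0,0],[[-3,-0.5,-1],0,0],[[-3,-0.5,-2],0,0],[[0,0,0],0,0]]'

```text
clock: 20.43
position: [0.5578, 0.1857, 0.2364]
ee_rot: [-0.703, 0.71, -0.021, -0.036]
ft_force: [-0.0, 0.8, 0.0]
grip_width: -0.0
```

Run:
```python
from st import *
st()
c,im,d=snap('wrist','w10'); W=cloud(0,c,d)
for nm,b,z in (('heel',(.47,.6,.02,.08),(.03,.0365)),('sleeve top',(.46,.6,.08,.22),(.083,.093)),('stopmid',(.50,.545,.17,.24),(.0125,.03)),('footmid',(.50,.55,.04,.23),(.0065,.0115))):
    P=sel(W,b,z)
    if len(P)>8: rect(P,nm); print(np.percentile(P[:,1]*1000,[1,99]).round(1))
for x in range(485,570,10):
    P=sel(W,(x/1000,(x+8)/1000,.17,.23),(.004,.03)); P=P[P[:,1].argsort()]
    f=P[P[:,2]<.0115]; s=P[P[:,2]>.0135]; print(x,len(f),len(s),(f[-1]*1000).round(1) if len(f) else '',(s[0]*1000).round(1) if len(s) else '')
```

```text
t 20.43 p [557.8 185.7 236.4] yaw -90.52 tilt [-0.0219 -0.0797] F [-0.   0.8  0. ] g -0.0
heel 458 c [526.7  55.6] sz [89.7  5.9] ang 0.81 zmed 33.4
[52.6 58.9]
sleeve top 1263 c [524.8 152.4] sz [59.1 57.5] ang 1.32 zmed 88.4
[124.  181.5]
stopmid 572 c [522.6 190.2] sz [45.  40.2] ang 0.19 zmed 19.7
[170.1 210. ]
footmid 2609 c [524.9 129.7] sz [ 49.9 145.7] ang 0.05 zmed 8.8
[ 57.7 201.6]
485 109 54 [490.4 227.1   4.1] [492.3 182.1  27.3]
495 117 92 [497.9 228.9   4.6] [502.  170.2  26.8]
505 114 102 [512.  228.    4.2] [509.7 170.   26.1]
515 125 110 [522.5 227.4   4.6] [515.9 170.1  27.8]
525 131 107 [527.1 226.    4.8] [527.6 170.9  26.3]
535 129 94 [537.3 228.7   4.6] [542.1 182.1  26.7]
545 129 97 [552.8 229.8   4.7] [552.9 172.9  28.8]
555 226 143 [558.2 229.5   4.4] [557.6 170.   18.4]
565 82 187 [570.9 226.7   4.1] [569.6 170.7  15.4]
```

View pics/w10.png

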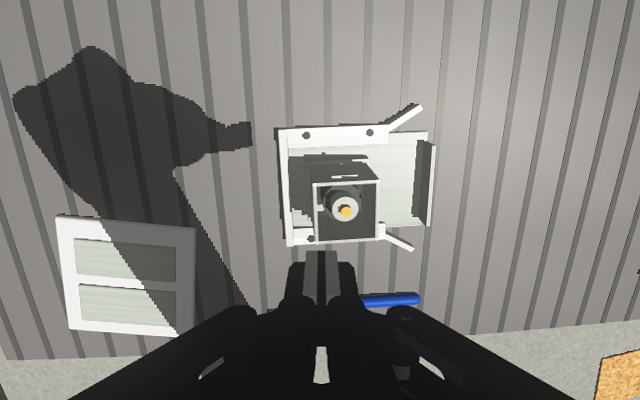

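The foot runs up to the stop bar at (287,190). The foot edge is at y ≈ 201.6–202, the stop face at about 202, and the heel at 52.6 against a home of 52.4. The robot is clear of everything, so I'm handing in.

```bash
python3 -c "
from st import *
st(); print(order.hand_in())"
```

```text
t 20.48 p [557.3 182.8 234.5] yaw -90.6 tilt [-0.0243 -0.082 ] F [-0.2  0.5 -1.3] g -0.003
the job is handed in; nothing more can be done
None
```

The job is handed in at about 20.5 s: the tin is home in the bracket and the lid stands on the cork pad. I pushed the tin in by its heel with its lid on, drew the lid straight up by its handle, set it on the large pad and let go.

**Last checks**
- **Tin:** its heel is at y = 52.6 mm, against 52.4 mm predicted for home. The foot edge is at about 201.6 mm, against a stop face at about 202 mm, and its sides were under both lips when I looked after the first push.
- **Lid:** it stands flat, with its top at 70.8 mm against 71 expected. It sits within about 4 mm of the pad's centre, and the robot is clear of everything.
- **Bystanders:** the last wrist picture and the scene and side crops showed nothing out of place. I did not measure them one by one.

**What did not go cleanly**
- The tin crept back about 2.5 mm while I drew the lid off, so I pushed it home again after setting the lid down. During that push the shut fingers also bore down on the heel's top edge, with up to about 28 N measured.
- The tool tilted by a few degrees over the run. The lid leaned roughly 2–3° as it came down and met the pad with a brief force of about 26 N, then settled flat.
- The scene and side cameras differ by about 4–5 mm on the lid's position across the pad, which is why I give its centring only to about 4 mm.

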